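# Slide the catch tray under the tipping pot and empty the bell castings into it

## Robot

A 7-joint arm with a two-finger parallel gripper is mounted at the origin on the work surface. World frame = base frame: x ahead of the robot, y to its left, z up, the work surface at z = 0. Lengths are in m, angles in rad, forces in N, time in s.
With the tool pointing down it reaches from about 0.35 to 0.9 m from the base axis. Payload 8.1 kg.
Tool frame: the origin (TCP) lies at the very end of the fingers, on their centre line; the grasp point (between the pads) lies ctrl.hold_point_z behind it (ctrl.hold_point_z is the distance from the TCP to the grasp point, in m); z points along the fingers, y is the line along which they close (so a half turn about z gives the same grasp; the last joint's range is limited). The gripper opens to 92 mm and grips with 3 to 60 N. Pads are 19 mm wide; open, the fingers measure 130 mm over their backs; the gripper's body (75 mm by 190 mm) begins 47 mm behind the grasp point.
Start: joints at [1.015, 0.434, 0.025, 1.573, -0.012, 1.134, -0.075], TCP at [0.273, -0.562, 0.227] pointing down, gripper open.
Joint ranges: [-2.62, 2.62], [-0.44, 2.09], [-1.27, 1.32], [0.08, 2.57], [-1.32, 4.46], [0.12, 2], [-2.74, 2.74]. Speed limits (rad/s): [2.22, 2.22, 3.01, 3.01, 3.14, 3.14, 3.14].

## Interface

Orientations are given as a unit quaternion [x, y, z, w].
In Python, from plant import ctrl gives the robot as it stands.
- The arm moves only by the tool play_rows, never from a script. Its argument "moves" is a list of rows, each an object of numbers: "dx", "dy", "dz": the shift along the world's x, y, z each as a share of 50 cm, from -1 to 1; "rx", "ry", "rz": the turn, a rotation vector about the world's x, y, z each as a share of 90 degrees, from -1 to 1. A call has 1 to 20 rows; each row is the pose to reach, as a shift and turn from the pose commanded when the call began; what a row does not reach only later rows make up. A row lasts 1/12 s, in which the tool goes at most 41.7 mm and 7.16 degrees, less where a joint would pass 70% of its speed; a pose out of reach is approached as far as the arm can. A call with a number of a shift or a turn outside -1 to 1 is refused whole. A call with a gripper value outside its range is refused whole. "fingers" is the opening, from -1 (shut) to 1 (fully open), set as the call begins (left out, the last holds). The fingers move at their own pace and stop on an object; the grip force is fixed at half the most. Time passes only in rows, so rows that repeat a pose let the fingers close. It gives the time, the measured TCP pose, the force, the opening and the grip force at its end, in the units of the state.
- ctrl.state(): the state, without advancing time (a new reading comes with each control period).
- ctrl.snapshot(name): name is "side" or "top" or "wrist"; returns (picture, depth): 400x640x3 uint8, blue, green, red; 400x640 float32, m along the optical axis (not along the pixel's ray), 0 where there is no reading.
- ctrl.camera_model(name): a dict with "camera_matrix" (3x3 intrinsics, pixels), "R" (3x3) and "t" (3): a world point X has camera coordinates R X + t; the wrist camera has in their place "tool_from_camera" (4x4, takes a point from camera to tool coordinates, whose origin is the TCP and whose axes are the flange's). Camera axes: x right, y down, z forward; pixel columns grow to the right and rows downward; lengths in m; the calibration is good to about 2 mm. A picture is of the moment at which its call begins: read the wrist's pose just before it. camera_model takes no time and is no camera call.
- ctrl.sign_off(): hands the job in; it is judged then, once.
Trained networks look in the newest picture that a camera, given by its name, has taken for a name from the list of things; names that differ only in an ending like _2 or _b are one class to them, and where a whole thing is asked for, a point or a joint stands for the part that bears it (a point fixed in the world has none). Each returns a list of dicts, best first, with "score" (0 to 1); they miss things now and then, are a little off and sometimes report something else, mostly with a low value. They report only what shows in the picture. A call takes as long as a camera call. They do not tell look-alikes from the thing itself.
- ctrl.outline_of(camera, name): "mask" (400x640 bool, what is visible of it) and "bbox" ([left, top, right, bottom] in pixels, round what is visible of it).
The state is a dict: "time_s": time; "q": joint angles; "joint_vel": joint speeds; "effort": joint torques, N m; "eef_pos": TCP position; "tcp_rot": TCP orientation; "contact_force": force on the tool from outside, world axes, zero at the start; "ft_torque": the same for the moment, N m; "opening": finger opening in m; "grasp_force": force on a finger pad.
Only numpy, scipy, OpenCV 4.12 (cv2) and the standard library are available. Lean on these libraries where they do the work, as an engineer would, in place of code of your own. Each camera call takes 0.05 s, during which the arm holds its last target. There are 200 camera calls.

## Task

Slide the catch tray in under the tipping pot, between the two cheeks of the stand and under its deck, fully home against the back stop. Then swing the pot right over by its lever so that all three bell castings drop into the tray, and swing the pot back fully upright. Leave the tray home under the pot with the castings in it, and leave the other tools on the bench where they are.

Things in the scene. Friction and masses are not known exactly. Their poses are not given: they have to be found in the camera images.
- stand: Fixed wooden stand carrying the tipping pot over a channel floored by the bench. Origin on the bench under the pot's axle, z up, channel along y. Two cheeks 16 mm thick (x = -68 to -52 and 52 to 68 mm, y = -75 to 45 mm), 90 mm high; between y = -25 and 25 mm they rise to 170 mm.
- channel_mouth (a point): Middle of the channel's open end, on the bench at stand y = +45 mm; stand's axes. The channel is 104 mm wide between the cheeks.
- deck_edge (a point): Middle of the lower front edge of the overhanging wooden deck, at stand y = -25 mm, 50 mm above the bench; stand's axes. The deck, 10 mm thick, covers the channel from here back to the stop.
- back_stop (a point): Middle of the face of the back stop that closes the channel, at stand y = -70 mm, 30 mm above the bench; the stop is 60 mm high.
- pot_axis (a point): Centre of the pot on its axle, 145 mm above the stand's origin; fixed to the stand, same axes. The axle runs along the stand's x.
- pot (a joint): Turn of the pot about its axle (rad): 0 upright (a stop), growing as the mouth swings over toward the stand's +y side (the channel's open end), to a stop at 2.5, mouth steeply down. The castings may slide out only well beyond level (1.57); at 2.4 all fall out. Stiff axle, 0.25 N m (3 N at the lever's bar): it stays where it is left.
- pot_mouth (a point): Centre of the pot's open mouth, 42 mm from the axle; z points out of the mouth. Steel pot, 88 mm outside diameter, 84 mm high, wall 4 mm, bottom 5 mm, axle at mid height. It clears the deck and the tray as it turns.
- lever_bar (a point): Grip point on the pot's lever: a round brass bar, 14 mm diameter, along the axle direction, at stand x = -148 to -76 mm (this point -118), 90 mm from the axle, on a 10 mm arm at x = -79. At joint value q it lies q - 1.25 rad from straight up over the axle, positive to the stand's +y: 85 mm to -y and 28 mm above the axle at the start, mirrored at 2.5. Turns with the pot.
- tray: Loose metal catch tray, 92 mm wide (x), 190 mm long (y), 36 mm high, walls and floor 4 mm, about 0.35 kg. Origin at the centre of its underside, z up; a tab stands at the +y end. It goes in -y end first, axes along the stand's; home against the stop its origin is at stand y = +25 mm and the tab is outside the cheeks.
- tray_tab (a point): Grip point on the tray's upright wooden tab, at tray y = 101 mm, 60 mm above the underside. The tab is 50 mm wide (x), 12 mm thick (y = 95 to 107 mm), its top 76 mm above the underside. Pinch its thickness.
- bench_block: Bystander: square steel bench block, 90 x 90 x 22 mm, origin under its centre.
- hammer: Bystander: copper-faced hammer lying on the bench, 240 mm long along its x.
- ring_clamp: Bystander: maple ring clamp with a brass cam lever gripping a silver signet ring, about 150 mm long along its x, 36 mm high, origin under its middle.
- bell_a: Rough cast brass temple bell, solid, 32 mm diameter at the mouth, 34 mm tall, about 70 g, standing in the pot with two others like it. Origin at the centre of its flat underside, z up through its crown.
- bell_b: Rough cast brass temple bell, solid, 32 mm diameter at the mouth, 34 mm tall, about 70 g, standing in the pot with two others like it. Origin at the centre of its flat underside, z up through its crown.
- bell_c: Rough cast brass temple bell, solid, 32 mm diameter at the mouth, 34 mm tall, about 70 g, standing in the pot with two others like it. Origin at the centre of its flat underside, z up through its crown.
There are look-alikes about, which are no part of the job. Of the things like the tray, leave any that is purple; of the rest the larger one is meant.

How it is judged:
On the way, in this order (a step that is already met when the one before it is completed fails the run):
1. the tray is home under the pot, flat on the bench and within 8 mm of the back stop, with the pot still upright (y of tray in the frame of stand between 0 and 0.033 m and x of tray in the frame of stand between -0.015 and 0.015 m and height (world z) of tray below 0.012 m and angle between tray's own z axis and vertical below 0.1 rad and value of joint pot below 0.2 rad), for 0.2 s.
2. all three castings are out of the pot, in the tray, with the tray home (y of tray in the frame of stand between 0 and 0.033 m and x of tray in the frame of stand between -0.015 and 0.015 m and height (world z) of tray below 0.012 m and angle between tray's own z axis and vertical below 0.1 rad and x of bell_a in the frame of tray between -0.045 and 0.045 m and y of bell_a in the frame of tray between -0.094 and 0.094 m and z of each of bell_a, bell_b, bell_c in the frame of tray below 0.06 m and x of bell_b in the frame of tray between -0.045 and 0.045 m and y of bell_b in the frame of tray between -0.094 and 0.094 m and x of bell_c in the frame of tray between -0.045 and 0.045 m and y of bell_c in the frame of tray between -0.094 and 0.094 m), for 0.2 s.
At the end, for the whole second after the job is handed in: The tray is flat on the bench between the cheeks and within 8 mm of the back stop, all three castings lie at rest in it, and the pot is upright (joint below 0.12 rad) (all of step 2 and linear speed of each of bell_a, bell_b, bell_c below 0.03 m/s and value of joint pot below 0.12 rad and linear speed of tray below 0.02 m/s); the robot touches nothing.
It fails at once if the bench block, hammer or ring clamp is moved more than 30 mm (distance of any of bench_block, hammer, ring_clamp from where it was at the start of the episode above 0.03 m).
It fails at once if the pot is tipped while the tray is not under it (value of joint pot above 0.9 rad and not ((y of tray in the frame of stand between 0 and 0.033 m and x of tray in the frame of stand between -0.015 and 0.015 m and height (world z) of tray below 0.012 m and angle between tray's own z axis and vertical below 0.1 rad))).
It also fails if it takes over 72 s, if anything falls off the work surface, if the arm or the gripper's body presses on something with over 40 N, if the wrist force passes 120 N, or if a joint passes its speed limit or range.

## Working session

There is one attempt and no reset: what is moved stays moved. The work goes in short steps, Python scripts to look and compute and a tool call to move; the robot and the scene stay as the last step left them, time stands still between calls to the robot, and variables do not carry over. Pictures are saved under pics/ and viewed, at most 10 in all, crops included, and the job is handed in when it is done.

Besides the shell and the picture viewer there is one more tool, called after ">>>" as name([rows], argument=value, ...), one row to a line, values as JSON. play_rows: Moves the arm, as the interface text tells. Its arguments: {"type":"object","properties":{"moves":{"type":"array"},"fingers":{"type":"number"}},"required":["moves"]}

```bash
mkdir -p pics; ls
cat > h.py <<'E'
import numpy as np, cv2
from plant import ctrl
def pts(cam,depth,mask=None):
    m=ctrl.camera_model(cam);K=np.array(m["camera_matrix"]);
    ok=depth>0
    if mask is not None: ok&=mask
    v,u=np.nonzero(ok);d=depth[v,u]
    P=np.c_[(u-K[0,2])/K[0,0]*d,(v-K[1,2])/K[1,1]*d,d]
    return (P-np.array(m["t"]))@np.array(m["R"]),u,v
E
python3 - <<'E'
from h import *
print(ctrl.state()["time_s"],ctrl.hold_point_z)
a,da=ctrl.snapshot("top");b,db=ctrl.snapshot("side")
cv2.imwrite("pics/top.png",a);cv2.imwrite("pics/side.png",b);np.savez("d0.npz",a=a,b=b,da=da,db=db)
for c,d in(("top",da),("side",db)):
  for n in("stand","tray","pot","lever_bar","bench_block","hammer","ring_clamp"):
    for o in ctrl.outline_of(c,n):
      P,u,v=pts(c,d,o["mask"])
      if len(P)<10: continue
      r=cv2.minAreaRect(P[:,:2].astype(np.float32))
      print(c,n,round(o["score"],2),[int(x) for x in o["bbox"]],len(P),np.round(np.median(P,0),3),"z",np.round(np.percentile(P[:,2],[2,98]),3),"rect",np.round(r[0],3),np.round(r[1],3),round(r[2]))
E
```

```text
pics
0.0 0.0188
top stand 0.87 [304, 164, 376, 248] 2412 [ 0.564 -0.111  0.111] z [0.002 0.189] rect [ 0.546 -0.112] [0.265 0.149] 20
top tray 0.68 [208, 120, 257, 170] 1134 [0.743 0.176 0.005] z [-0.003  0.052] rect [0.746 0.18 ] [0.16  0.065] 41
top tray 0.6 [161, 261, 243, 326] 2620 [0.319 0.262 0.006] z [-0.001  0.076] rect [0.321 0.257] [0.092 0.205] 30
top tray 0.56 [178, 188, 260, 233] 2548 [0.554 0.2   0.006] z [-0.001  0.076] rect [0.557 0.207] [0.224 0.1  ] 76
top pot 0.93 [307, 177, 371, 246] 983 [ 0.552 -0.102  0.159] z [0.104 0.191] rect [ 0.519 -0.125] [0.215 0.086] 40
top pot 0.72 [298, 75, 330, 158] 985 [ 0.772 -0.083  0.024] z [-0.001  0.032] rect [ 0.812 -0.068] [0.089 0.242] 88
top lever_bar 0.7 [311, 177, 375, 249] 985 [ 0.559 -0.103  0.16 ] z [0.104 0.191] rect [ 0.52  -0.128] [0.215 0.088] 42
top bench_block 0.85 [411, 230, 456, 273] 1099 [ 0.42  -0.392  0.022] z [0.007 0.029] rect [ 0.419 -0.395] [0.096 0.09 ] 58
top hammer 0.79 [297, 74, 331, 159] 962 [ 0.773 -0.082  0.024] z [0.    0.032] rect [ 0.812 -0.064] [0.09  0.241] 88
top ring_clamp 0.71 [427, 135, 45
[... 571 characters left out ...]
[174, 225, 238, 254] 1184 [0.746 0.172 0.012] z [0.001 0.05 ] rect [0.747 0.174] [0.163 0.089] 30
side pot 0.92 [304, 166, 386, 209] 1459 [ 0.55  -0.076  0.163] z [0.108 0.188] rect [ 0.616 -0.214] [0.21  0.351] 47
side lever_bar 0.7 [302, 163, 389, 214] 1538 [ 0.55  -0.079  0.162] z [0.056 0.188] rect [ 0.611 -0.224] [0.215 0.359] 42
side bench_block 0.8 [409, 193, 453, 218] 726 [ 0.416 -0.384  0.021] z [0.002 0.025] rect [ 0.423 -0.395] [0.094 0.099] 56
side hammer 0.57 [240, 176, 290, 219] 570 [ 0.748 -0.075  0.023] z [0.007 0.028] rect [ 0.807 -0.094] [0.083 0.237] 71
side ring_clamp 0.73 [344, 163, 386, 178] 249 [ 0.688 -0.413  0.025] z [0.002 0.036] rect [ 0.681 -0.417] [0.146 0.053] 6
```

Run:
```python
import cv2,numpy as np
a=cv2.imread("pics/top.png");b=cv2.imread("pics/side.png")
c=cv2.resize(a[60:340,140:480],None,fx=2,fy=2,interpolation=cv2.INTER_CUBIC)
cv2.imwrite("pics/topc.png",c)
c=cv2.resize(b[150:400,160:470],None,fx=2.4,fy=2.4,interpolation=cv2.INTER_CUBIC)
cv2.imwrite("pics/sidec.png",c)
```

```text
(no output)
```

View pics/topc.png

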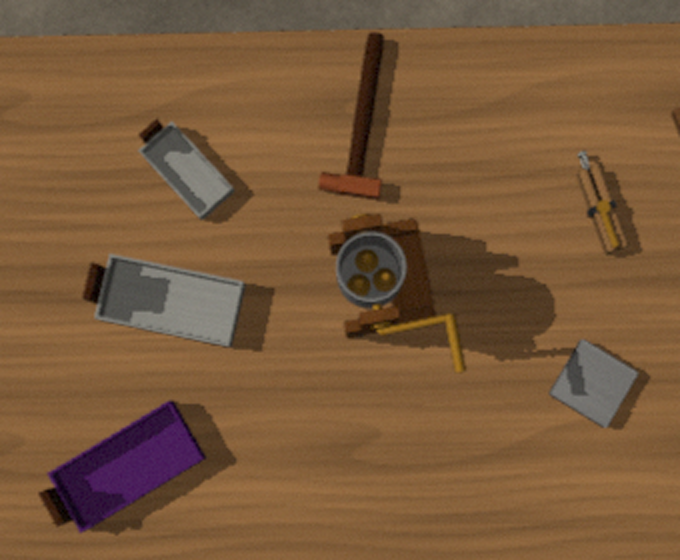

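View pics/sidec.png

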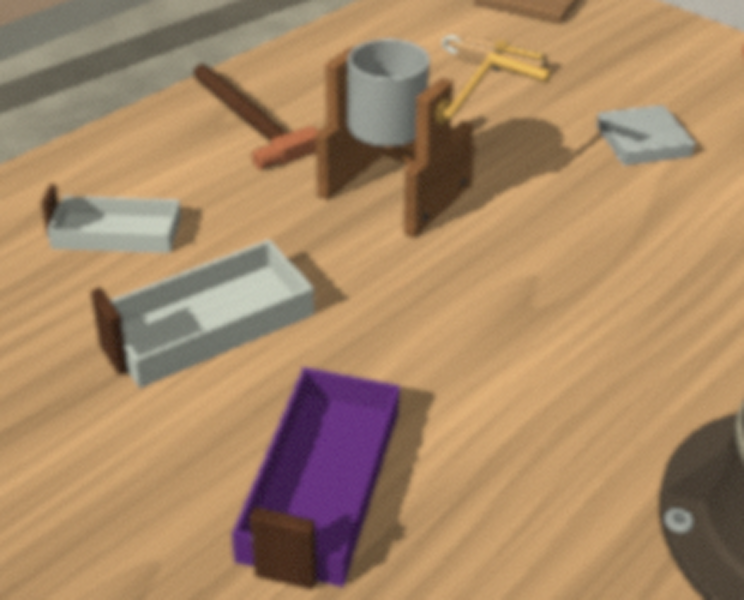

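Tray candidates in the top view: small grey at (224,145), large grey at (219,210) and purple at (201,293). I'm choosing the large grey one: it isn't purple, and it's larger than the other grey tray. The channel opens to the left (world +y) and the lever is on the robot side. Next I'll fit poses precisely.

```bash
cat > fit.py <<'E'
from h import *
from scipy.optimize import least_squares
def outside(L,x0,x1,y0,y1):
    return np.hypot(np.maximum(0,np.maximum(x0-L[:,0],L[:,0]-x1)),np.maximum(0,np.maximum(y0-L[:,1],L[:,1]-y1)))
def loc(P,p):
    c,s=np.cos(p[2]),np.sin(p[2]);d=P[:,:2]-p[:2]
    return np.c_[c*d[:,0]+s*d[:,1],-s*d[:,0]+c*d[:,1]]
def fit(parts,p0):
    def f(p):
        r=[]
        for P,rects in parts:
            L=loc(P,p);r.append(np.min([outside(L,*q) for q in rects],0))
            # centre pull
        return np.concatenate(r)
    best=min((least_squares(f,np.array(p0)+[a,b,g],loss="soft_l1",f_scale=.003,x_scale=[.01,.01,.1]) for a in(-.01,.01) for b in(-.01,.01) for g in(-.1,.1)),key=lambda o:o.cost)
    return best.x,np.sqrt(2*best.cost/sum(len(P) for P,_ in parts))
def fitstand(P,p0=(.55,-.1,.1)):
    Z=P[:,2];near=np.hypot(P[:,0]-.56,P[:,1]+.1)<.17
    s=lambda a,b:P[near&(Z>a)&(Z<b)]
    d=P-np.array([.56,-.1,0])
    rim=s(.182,.192); ch=s(.164,.176); lo=s(.084,.096)
    ring=lambda p:np.abs(np.hypot(*loc(rim,p).T)-.042)
    return rim,ch,lo
E
python3 - <<'E'
from fit import *
z=np.load("d0.npz")
for cam,k in(("top","da"),("side","db")):
    P,u,v=pts(cam,z[k]); Z=P[:,2]
    near=np.hypot(P[:,0]-.555,P[:,1]+.1)<.16
    s=lambda a,b:P[near&(Z>a)&(Z<b)]
    rim=s(.181,.193);ch=s(.164,.176);lo=s(.084,.096);dk=s(.055,.065)
    # rim circle
    o=least_squares(lambda p:np.hypot(rim[:,0]-p[0],rim[:,1]-p[1])-.042,[.555,-.1],loss="soft_l1",f_scale=.003)
    print(cam,len(rim),len(ch),len(lo),len(dk),"rim",np.round(o.x,4))
    c=o.x
    # yaw+pos from cheek tops: remove points within pot radius
    def cost(p):
        L=loc(ch,p);r=[np.min([outside(L,a,b,-.025,.025) for a,b in((-.068,-.052),(.052,.068),(-.044,.044))],0)]
        if len(lo)>5:
            M=loc(lo,p);r.append(np.minimum(np.min([outside(M,a,b,-.075,.045) for a,b in((-.068,-.052),(.052,.068))],0),.01))
        L=loc(rim,p);r.append(np.hypot(*L.T)-.042)
        M=loc(dk,p);r.append(np.minimum(outside(M,-.07,.07,-.08,-.025),.01))
        return np.concatenate(r)
    for y0 in(-.1,.1,.2,.3):
        o=least_squares(cost,[*c,y0],loss="soft_l1",f_scale=.003,x_scale=[.01,.01,.1]);print(np.round(o.x,4),round(o.cost*1e4,3))
    # lever bar
    br=P[(Z>.16)&(np.hypot(*(P[:,:2]-[.51,-.16]).T)<.12)&(np.hypot(*(P[:,:2]-c).T)>.085)]
    r=cv2.minAreaRect(br[:,:2].astype(np.float32));print("bar",len(br),np.round(r[0],4),np.round(r[1],4),r[2],br[:,2].max())
    # tray
    nt=np.hypot(P[:,0]-.556,P[:,1]-.207)<.16
    rimt=P[nt&(Z>.03)&(Z<.042)];tab=P[nt&(Z>.05)&(Z<.08)]
    def ct(p):
        L=loc(rimt,p);e=np.stack([np.abs(np.abs(L[:,0])-.044),np.abs(np.abs(L[:,1])-.093)]);e=np.where(outside(L,-.046,.046,-.095,.095)>0,np.hypot(np.maximum(0,np.abs(L[:,0])-.044),np.maximum(0,np.abs(L[:,1])-.093)),e.min(0))
        M=loc(tab,p);return np.r_[e,outside(M,-.025,.025,.095,.107)]
    o=min((least_squares(ct,[.556,.2,y],loss="soft_l1",f_scale=.003,x_scale=[.01,.01,.1]) for y in(-.1,-.2,-.3,.0,.1)),key=lambda o:o.cost)
    p=o.x;print("tray",np.round(p,4),o.cost*1e4,"tab c",tab.mean(0).round(4),loc(tab,p).min(0),loc(tab,p).max(0))
E
```

```text
top 244 379 292 455 rim [ 0.5653 -0.0875]
[ 0.5649 -0.0897  0.2384] 261.827
[ 0.5649 -0.0897  0.2392] 261.827
[ 0.5649 -0.0897  0.2384] 261.827
[ 0.5649 -0.0897  0.2392] 261.827
bar 233 [ 0.4784 -0.1789] [0.088  0.0509] 45.36067581176758 0.18650545551975434
tray [ 0.5495  0.192  -0.2342] 72.67058276275844 tab c [0.5715 0.2886 0.0712] [-0.02492473  0.09347472] [0.02423435 0.10725461]
side 224 500 211 171 rim [ 0.5681 -0.0865]
[ 0.5667 -0.0879  0.2183] 280.074
[ 0.5667 -0.0879  0.2183] 280.074
[ 0.5667 -0.0879  0.2183] 280.074
[ 0.5667 -0.0879  0.2183] 280.074
bar 194 [ 0.4688 -0.1665] [0.0757 0.055 ] 12.246908187866211 0.18250815395516226
tray [ 0.5508  0.193  -0.2343] 141.2896647062672 tab c [0.568  0.2923 0.0689] [-0.02645195  0.09229448] [0.02809115 0.10544005]
```

Run:
```python
from h import *
from scipy.spatial.transform import Rotation as R
s=ctrl.state();print(np.round(s["eef_pos"],4),np.round(R.from_quat(s["tcp_rot"]).as_matrix(),3),s["time_s"])
m=ctrl.camera_model("wrist");print(np.round(m["tool_from_camera"],3),np.round(m["camera_matrix"]))
```

```text
[ 0.2734 -0.562   0.2268] [[ 0.899  0.437  0.   ]
 [ 0.437 -0.899 -0.   ]
 [ 0.     0.    -1.   ]] 0.8
[[ 0.001 -0.955 -0.296  0.08 ]
 [ 1.     0.001  0.    -0.   ]
 [-0.    -0.296  0.955 -0.158]
 [ 0.     0.     0.     1.   ]] [[291.   0. 321.]
 [  0. 291. 202.]
 [  0.   0.   1.]]
```

>>> play_rows([
  {"dz":0.1},
  {"dz":0.24},
  {"dx":0.5,"dy":0.98,"dz":0.24,"rz":0.562},
  {"dx":0.5,"dy":0.98,"dz":0.24,"rz":0.562},
  {"dx":0.5,"dy":0.98,"dz":0.24,"rz":0.562},
  {"dx":0.5,"dy":0.98,"dz":0.24,"rz":0.562},
  {"dx":0.5,"dy":0.98,"dz":0.24,"rz":0.562},
  {"dx":0.5,"dy":0.98,"dz":0.24,"rz":0.562},
  {"dx":0.5,"dy":0.98,"dz":0.24,"rz":0.562},
  {"dx":0.5,"dy":0.98,"dz":0.24,"rz":0.562},
  {"dx":0.5,"dy":0.98,"dz":0.24,"rz":0.562},
  {"dx":0.5,"dy":0.98,"dz":0.24,"rz":0.562},
  {"dx":0.5,"dy":0.98,"dz":0.24,"rz":0.562},
  {"dx":0.5,"dy":0.98,"dz":0.24,"rz":0.562},
  {"dx":0.5,"dy":0.98,"dz":0.24,"rz":0.562},
  {"dx":0.5,"dy":0.98,"dz":0.24,"rz":0.562},
  {"dx":0.5,"dy":0.98,"dz":0.24,"rz":0.562},
  {"dx":0.5,"dy":0.98,"dz":0.24,"rz":0.562},
], fingers=1)

```text
$.moves[0]: bad value
```

>>> play_rows([
  {"dx":0,"dy":0,"dz":0.1,"rx":0,"ry":0,"rz":0},
  {"dx":0,"dy":0,"dz":0.24,"rx":0,"ry":0,"rz":0},
  {"dx":0.5,"dy":0.98,"dz":0.24,"rx":0,"ry":0,"rz":0.562},
  {"dx":0.5,"dy":0.98,"dz":0.24,"rx":0,"ry":0,"rz":0.562},
  {"dx":0.5,"dy":0.98,"dz":0.24,"rx":0,"ry":0,"rz":0.562},
  {"dx":0.5,"dy":0.98,"dz":0.24,"rx":0,"ry":0,"rz":0.562},
  {"dx":0.5,"dy":0.98,"dz":0.24,"rx":0,"ry":0,"rz":0.562},
  {"dx":0.5,"dy":0.98,"dz":0.24,"rx":0,"ry":0,"rz":0.562},
  {"dx":0.5,"dy":0.98,"dz":0.24,"rx":0,"ry":0,"rz":0.562},
  {"dx":0.5,"dy":0.98,"dz":0.24,"rx":0,"ry":0,"rz":0.562},
  {"dx":0.5,"dy":0.98,"dz":0.24,"rx":0,"ry":0,"rz":0.562},
  {"dx":0.5,"dy":0.98,"dz":0.24,"rx":0,"ry":0,"rz":0.562},
  {"dx":0.5,"dy":0.98,"dz":0.24,"rx":0,"ry":0,"rz":0.562},
  {"dx":0.5,"dy":0.98,"dz":0.24,"rx":0,"ry":0,"rz":0.562},
  {"dx":0.5,"dy":0.98,"dz":0.24,"rx":0,"ry":0,"rz":0.562},
  {"dx":0.5,"dy":0.98,"dz":0.24,"rx":0,"ry":0,"rz":0.562},
  {"dx":0.5,"dy":0.98,"dz":0.24,"rx":0,"ry":0,"rz":0.562},
  {"dx":0.5,"dy":0.98,"dz":0.24,"rx":0,"ry":0,"rz":0.562},
], fingers=1)

```text
time_s: 2.3
eef_pos: [0.5234, -0.0719, 0.3466]
tcp_rot: [0.785, 0.62, -0.0, 0.0]
contact_force: [0.1, -0.2, -0.5]
opening: 0.0916
grasp_force: 0.0
```

```bash
cat >> h.py <<'E'
from scipy.spatial.transform import Rotation as Rot
def wrist():
    s=ctrl.state();a,d=ctrl.snapshot("wrist");m=ctrl.camera_model("wrist")
    T=np.array(m["tool_from_camera"]);K=np.array(m["camera_matrix"])
    v,u=np.nonzero(d>0);z=d[v,u]
    C=np.c_[(u-K[0,2])/K[0,0]*z,(v-K[1,2])/K[1,1]*z,z]
    P=(C@T[:3,:3].T+T[:3,3])@Rot.from_quat(s["tcp_rot"]).as_matrix().T+s["eef_pos"]
    return s,a,d,P,u,v
E
python3 - <<'E'
from fit import *
s,a,d,P,u,v=wrist()
cv2.imwrite("pics/w1.png",a);np.savez("w1.npz",P=P,u=u,v=v,a=a)
Z=P[:,2]
near=np.hypot(P[:,0]-.555,P[:,1]+.1)<.17
print("bench z",np.median(Z[np.abs(Z)<.01]))
for lo,hi in((.181,.193),(.164,.176),(.084,.096),(.054,.066)):
    Q=P[near&(Z>lo)&(Z<hi)];print(lo,len(Q),np.median(Q,0).round(3))
E
```

```text
bench z 0.0006101185518598562
0.181 1011 [ 0.568 -0.091  0.187]
0.164 1808 [ 0.55  -0.094  0.17 ]
0.084 777 [ 0.614 -0.089  0.09 ]
0.054 119 [ 0.532 -0.076  0.061]
```

View pics/w1.png

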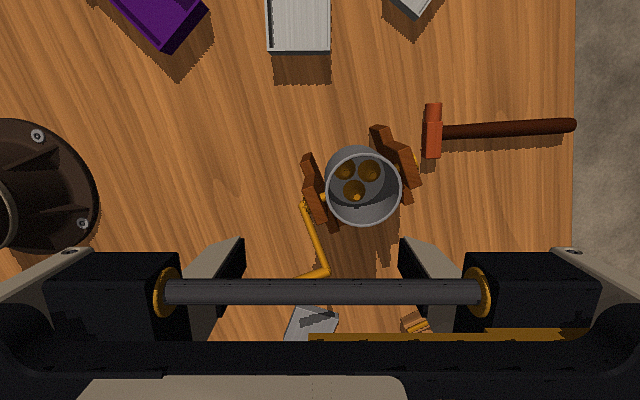

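The wrist view shows the pot at (363,187) with three bells, the cheeks at (312,188) and (397,160), and the lever at (315,240). The chosen tray's front edge is at (298,50).

Run:
```python
from fit import *
z=np.load("w1.npz");P=z["P"];u=z["u"];v=z["v"];Z=P[:,2]
near=(np.hypot(P[:,0]-.555,P[:,1]+.1)<.17)&(v<225)&(u>280)&(u<430)
s=lambda a,b:P[near&(Z>a)&(Z<b)]
rim=s(.184,.192)
o=least_squares(lambda p:np.hypot(rim[:,0]-p[0],rim[:,1]-p[1])-.042,[.565,-.09],loss="soft_l1",f_scale=.002);c=o.x
print("rim",c.round(4))
ch=s(.166,.174);ch=ch[np.hypot(*(ch[:,:2]-c).T)>.05]
lo=s(.086,.094);lo=lo[np.hypot(*(lo[:,:2]-c).T)>.05]
R2=[(-.068,-.052),(.052,.068)]
def band(L,y0,y1):  # full-coverage: residual to rect plus weak pull to the band's centre line
    o=np.min([outside(L,a,b,y0,y1) for a,b in R2],0)
    return np.minimum(o,.02)
def cost(p):
    L=loc(ch,p);M=loc(lo,p);r=loc(rim,p)
    return np.r_[band(L,-.025,.025)*3,band(M,-.075,.045)*2,(np.hypot(*r.T)-.042)*.5,(np.abs(L[:,0])-.06)*.5]
for y in(.1,.2,.35):
    o=least_squares(cost,[*c,y],loss="soft_l1",f_scale=.003,x_scale=[.01,.01,.1]);p=o.x
    print(p.round(4),o.cost*1e4)
L=loc(ch,p);M=loc(lo,p)
for sgn in(-1,1):
    q=L[L[:,0]*sgn>0];m=M[M[:,0]*sgn>0];print(sgn,len(q),np.percentile(q,[2,98],axis=0).round(4).tolist(),len(m),np.percentile(m,[2,98],axis=0).round(4).tolist() if len(m) else 0)
    if len(q)>20: print("yaw top",np.round(p[2]+np.polyfit(q[:,1],-q[:,0],1)[0],3))
nb=(v>200)&(v<275)&(u>295)&(u<330)&(Z>.1)&(np.hypot(*(P[:,:2]-c).T)>.08)
Q=P[nb];print("lever local",len(Q));Lq=loc(Q,p)
k=Lq[:,0]<-.09;print(Lq[k].min(0),Lq[k].max(0),Lq[k].mean(0),Q[k,2].max())
# tray front part
P2=P[(np.hypot(P[:,0]-.55,P[:,1]-.19)<.15)&(Z>.031)&(Z<.041)];print("tray rim",len(P2))
d=np.load("d0.npz")
```

```text
rim [ 0.5678 -0.0867]
[ 0.5677 -0.0868  0.162 ] 27.199591671237
[ 0.5677 -0.0868  0.162 ] 27.19959167128677
[ 0.5677 -0.0868  0.162 ] 27.19959167122972
-1 524 [[-0.0673, -0.0234], [-0.0519, 0.0239]] 275 [[-0.067, -0.061], [-0.0519, 0.044]]
yaw top 0.158
1 598 [[0.052, -0.0236], [0.0675, 0.024]] 382 [[0.0521, -0.0739], [0.0674, 0.0437]]
yaw top 0.156
lever local 561
[-0.11150799 -0.08274151] [-0.09003867 -0.07836524] [-0.09768698 -0.07982342] 0.18089748752361223
tray rim 538
```

>>> play_rows([
  {"dx":0.05,"dy":0.3,"dz":0,"rx":0,"ry":0,"rz":0},
  {"dx":0.05,"dy":0.3,"dz":0,"rx":0,"ry":0,"rz":0},
  {"dx":0.05,"dy":0.3,"dz":0,"rx":0,"ry":0,"rz":0},
  {"dx":0.1,"dy":0.724,"dz":-0.29,"rx":0,"ry":0,"rz":0},
  {"dx":0.1,"dy":0.724,"dz":-0.29,"rx":0,"ry":0,"rz":0},
  {"dx":0.1,"dy":0.724,"dz":-0.29,"rx":0,"ry":0,"rz":0},
  {"dx":0.1,"dy":0.724,"dz":-0.29,"rx":0,"ry":0,"rz":0},
  {"dx":0.1,"dy":0.724,"dz":-0.29,"rx":0,"ry":0,"rz":0},
  {"dx":0.1,"dy":0.724,"dz":-0.29,"rx":0,"ry":0,"rz":0},
  {"dx":0.1,"dy":0.724,"dz":-0.29,"rx":0,"ry":0,"rz":0},
  {"dx":0.1,"dy":0.724,"dz":-0.29,"rx":0,"ry":0,"rz":0},
  {"dx":0.1,"dy":0.724,"dz":-0.29,"rx":0,"ry":0,"rz":0},
])

```text
time_s: 3.35
eef_pos: [0.5731, 0.2893, 0.2001]
tcp_rot: [0.785, 0.619, -0.001, -0.0]
contact_force: [-0.1, 0.2, 0.2]
opening: 0.0914
grasp_force: 0.0
```

Run:
```python
from fit import *
s,a,d,P,u,v=wrist()
cv2.imwrite("pics/w2.png",a);np.savez("w2.npz",P=P,u=u,v=v,a=a)
Z=P[:,2];nt=np.hypot(P[:,0]-.556,P[:,1]-.207)<.16
rim=P[nt&(Z>.033)&(Z<.039)];tab=P[nt&(Z>.07)&(Z<.08)]
f=lambda L:np.where(np.maximum(np.abs(L[:,0])-.044,np.abs(L[:,1])-.093)>0,np.hypot(np.maximum(0,np.abs(L[:,0])-.044),np.maximum(0,np.abs(L[:,1])-.093)),np.minimum(np.abs(np.abs(L[:,0])-.044),np.abs(np.abs(L[:,1])-.093)))
cost=lambda p:np.r_[f(loc(rim,p)),outside(loc(tab,p),-.025,.025,.095,.107)*2]
o=min((least_squares(cost,[.55,.192,y],loss="soft_l1",f_scale=.002,x_scale=[.01,.01,.1]) for y in(-.1,-.2,-.3)),key=lambda o:o.cost);p=o.x
T=loc(tab,p);print(len(rim),len(tab),"tray",p.round(4),o.cost,"tab local",np.percentile(T,[1,99],axis=0).round(4).tolist())
r=cv2.minAreaRect(tab[:,:2].astype(np.float32));print("tab rect",r)
L=loc(rim,p);print(np.percentile(L,[1,99],axis=0).round(4).tolist())
st=np.array([.5677,-.0868,.161])
print("tray in stand",loc(p[None,:2],st),p[2]-st[2],np.round(s["eef_pos"],4),s["tcp_rot"],s["time_s"])
```

```text
1217 622 tray [ 0.5504  0.1911 -0.2273] 0.0019377980214403505 tab local [[-0.0242, 0.0945], [0.0242, 0.1062]]
tab rect ((0.572973370552063, 0.28897252678871155), (0.012131433933973312, 0.04877227544784546), 76.49346160888672)
[[-0.0459, -0.0958], [0.0459, 0.1061]]
tray in stand [[0.02747536 0.27712862]] -0.3883099967077657 [0.5731 0.2893 0.2001] [ 7.85073551e-01  6.19400904e-01 -1.42631413e-03 -7.62133092e-05] 3.35
```

View pics/w2.png

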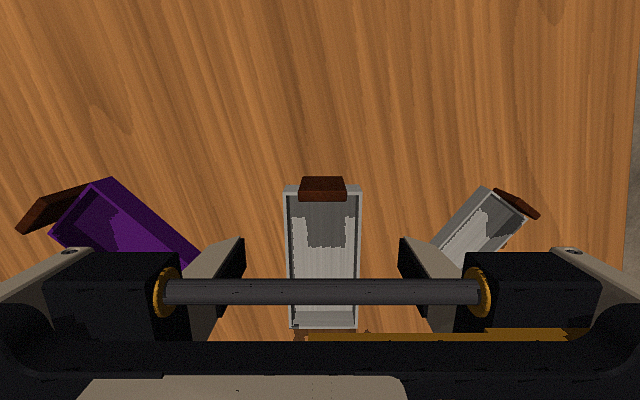

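The tray fits cleanly and the tab lies at (322,188), right under the TCP. I'll pinch the tab across its 50 mm width. A thickness pinch would swing the 190 mm gripper body into the pot when the tray is home.

>>> play_rows([
  {"dx":0,"dy":0,"dz":-0.08,"rx":0,"ry":0,"rz":0},
  {"dx":0,"dy":0,"dz":-0.16,"rx":0,"ry":0,"rz":0},
  {"dx":0,"dy":0,"dz":-0.23,"rx":0,"ry":0,"rz":0},
  {"dx":0,"dy":0,"dz":-0.28,"rx":0,"ry":0,"rz":0.005},
  {"dx":0,"dy":0,"dz":-0.314,"rx":0,"ry":0,"rz":0.005},
  {"dx":0,"dy":0,"dz":-0.314,"rx":0,"ry":0,"rz":0.005},
])

```text
time_s: 3.9
eef_pos: [0.573, 0.2853, 0.0418]
tcp_rot: [0.784, 0.621, -0.003, 0.001]
contact_force: [0.2, -0.9, -1.0]
opening: 0.0918
grasp_force: 0.0
```

>>> play_rows([
  {"dx":0,"dy":0,"dz":0,"rx":0,"ry":0,"rz":0},
  {"dx":0,"dy":0,"dz":0,"rx":0,"ry":0,"rz":0},
  {"dx":0,"dy":0,"dz":0,"rx":0,"ry":0,"rz":0},
  {"dx":0,"dy":0,"dz":0,"rx":0,"ry":0,"rz":0},
  {"dx":0,"dy":0,"dz":0,"rx":0,"ry":0,"rz":0},
  {"dx":0,"dy":0,"dz":0,"rx":0,"ry":0,"rz":0},
  {"dx":0,"dy":0,"dz":0,"rx":0,"ry":0,"rz":0},
  {"dx":0,"dy":0,"dz":0,"rx":0,"ry":0,"rz":0},
], fingers=-1)

```text
time_s: 4.57
eef_pos: [0.5736, 0.2901, 0.0452]
tcp_rot: [0.783, 0.622, 0.0, 0.0]
contact_force: [-1.4, -0.5, 3.7]
opening: 0.0496
grasp_force: 30.0
```

>>> play_rows([
  {"dx":-0.018,"dy":-0.026,"dz":0,"rx":0,"ry":0,"rz":0.04},
  {"dx":-0.036,"dy":-0.052,"dz":0,"rx":0,"ry":0,"rz":0.08},
  {"dx":-0.054,"dy":-0.078,"dz":0,"rx":0,"ry":0,"rz":0.12},
  {"dx":-0.072,"dy":-0.104,"dz":0,"rx":0,"ry":0,"rz":0.16},
  {"dx":-0.09,"dy":-0.13,"dz":0,"rx":0,"ry":0,"rz":0.2},
  {"dx":-0.107,"dy":-0.157,"dz":0,"rx":0,"ry":0,"rz":0.247},
  {"dx":-0.107,"dy":-0.157,"dz":0,"rx":0,"ry":0,"rz":0.247},
  {"dx":-0.107,"dy":-0.157,"dz":0,"rx":0,"ry":0,"rz":0.247},
  {"dx":-0.107,"dy":-0.157,"dz":0,"rx":0,"ry":0,"rz":0.247},
])

```text
time_s: 5.32
eef_pos: [0.5194, 0.2104, 0.0451]
tcp_rot: [0.649, 0.761, -0.001, 0.0]
contact_force: [-5.7, -4.8, 10.9]
opening: 0.0503
grasp_force: 30.0
```

```bash
cat > trayfit.py <<'E'
from fit import *
ST=np.array([.5677,-.0868,.161])
def trayfit(P,p0,zlo=.033,zhi=.039):
    Z=P[:,2];L0=loc(P,p0);nt=(np.abs(L0[:,0])<.06)&(np.abs(L0[:,1])<.115)
    rim=P[nt&(Z>zlo)&(Z<zhi)]
    f=lambda L:np.where(np.maximum(np.abs(L[:,0])-.044,np.abs(L[:,1])-.093)>0,np.hypot(np.maximum(0,np.abs(L[:,0])-.044),np.maximum(0,np.abs(L[:,1])-.093)),np.minimum(np.abs(np.abs(L[:,0])-.044),np.abs(np.abs(L[:,1])-.093)))
    o=least_squares(lambda p:np.minimum(f(loc(rim,p)),.02),p0,loss="soft_l1",f_scale=.002,x_scale=[.01,.01,.1])
    return o.x,rim
E
python3 - <<'E'
from trayfit import *
s,a,d,P,u,v=wrist();cv2.imwrite("pics/w3.png",a)
P2,_,_=pts("top",(X:=ctrl.snapshot("top"))[1])
p0=[.5194+.0162,.2103-.0997,.161]
for Q,n in((P,"wrist"),(P2,"top")):
    p,r=trayfit(Q,p0);print(n,len(r),p.round(4),"in stand",loc(p[None,:2],ST).round(4),round(p[2]-ST[2],4),np.percentile(loc(r,p),[1,99],axis=0).round(3).tolist())
print(np.round(s["eef_pos"],4),s["opening"],s["contact_force"])
E
```

```text
wrist 341 [0.5327 0.123  0.159 ] in stand [[-0.0009  0.2127]] -0.002 [[-0.042, 0.022], [0.043, 0.094]]
top 128 [0.5347 0.1112 0.1589] in stand [[-0.0008  0.2007]] -0.0021 [[-0.046, -0.095], [0.046, 0.073]]
[0.5194 0.2104 0.0451] 0.050310843720362645 [-5.73841899 -4.81574081 10.86756545]
```

>>> play_rows([
  {"dx":0.006,"dy":-0.03,"dz":0.002,"rx":0,"ry":0,"rz":0.001},
  {"dx":0.011,"dy":-0.06,"dz":0.002,"rx":0,"ry":0,"rz":0.001},
  {"dx":0.016,"dy":-0.09,"dz":0.002,"rx":0,"ry":0,"rz":0.001},
  {"dx":0.021,"dy":-0.12,"dz":0.002,"rx":0,"ry":0,"rz":0.001},
  {"dx":0.026,"dy":-0.15,"dz":0.002,"rx":0,"ry":0,"rz":0.001},
  {"dx":0.031,"dy":-0.18,"dz":0.002,"rx":0,"ry":0,"rz":0.001},
  {"dx":0.036,"dy":-0.21,"dz":0.002,"rx":0,"ry":0,"rz":0.001},
  {"dx":0.041,"dy":-0.24,"dz":0.002,"rx":0,"ry":0,"rz":0.001},
  {"dx":0.046,"dy":-0.27,"dz":0.002,"rx":0,"ry":0,"rz":0.001},
  {"dx":0.05,"dy":-0.3,"dz":0.002,"rx":0,"ry":0,"rz":0.001},
  {"dx":0.053,"dy":-0.315,"dz":0.002,"rx":0,"ry":0,"rz":0.001},
  {"dx":0.056,"dy":-0.33,"dz":0.002,"rx":0,"ry":0,"rz":0.001},
  {"dx":0.056,"dy":-0.33,"dz":0.002,"rx":0,"ry":0,"rz":0.001},
])

```text
time_s: 6.5
eef_pos: [0.5482, 0.045, 0.0454]
tcp_rot: [0.648, 0.761, -0.0, 0.0]
contact_force: [-0.4, -0.5, -3.3]
opening: 0.0498
grasp_force: 30.0
```

>>> play_rows([
  {"dx":0.001,"dy":-0.006,"dz":0,"rx":0,"ry":0,"rz":0},
  {"dx":0.002,"dy":-0.012,"dz":0,"rx":0,"ry":0,"rz":0},
  {"dx":0.002,"dy":-0.015,"dz":0,"rx":0,"ry":0,"rz":0},
  {"dx":0.003,"dy":-0.017,"dz":0,"rx":0,"ry":0,"rz":0},
  {"dx":0.003,"dy":-0.019,"dz":0,"rx":0,"ry":0,"rz":0},
  {"dx":0.003,"dy":-0.019,"dz":0,"rx":0,"ry":0,"rz":0},
])

```text
time_s: 7.0
eef_pos: [0.5493, 0.0385, 0.0459]
tcp_rot: [0.647, 0.762, 0.001, -0.001]
contact_force: [-1.3, 4.5, -2.0]
opening: 0.05
grasp_force: 30.0
```

>>> play_rows([
  {"dx":0,"dy":0.004,"dz":0,"rx":0,"ry":0,"rz":0},
  {"dx":0,"dy":0.004,"dz":0,"rx":0,"ry":0,"rz":0},
  {"dx":0,"dy":0.004,"dz":0,"rx":0,"ry":0,"rz":0},
  {"dx":0,"dy":0.004,"dz":0,"rx":0,"ry":0,"rz":0},
  {"dx":0,"dy":0.004,"dz":0,"rx":0,"ry":0,"rz":0},
  {"dx":0,"dy":0.004,"dz":0.05,"rx":0,"ry":0,"rz":0},
  {"dx":0,"dy":0.004,"dz":0.12,"rx":0,"ry":0,"rz":0},
  {"dx":0,"dy":0.004,"dz":0.2,"rx":0,"ry":0,"rz":0},
  {"dx":0,"dy":0.004,"dz":0.28,"rx":0,"ry":0,"rz":0},
  {"dx":0,"dy":0.004,"dz":0.36,"rx":0,"ry":0,"rz":0},
  {"dx":0,"dy":0.004,"dz":0.44,"rx":0,"ry":0,"rz":0},
  {"dx":0,"dy":0.004,"dz":0.51,"rx":0,"ry":0,"rz":0},
], fingers=1)

```text
time_s: 8.0
eef_pos: [0.5493, 0.039, 0.3037]
tcp_rot: [0.648, 0.762, 0.001, 0.001]
contact_force: [1.1, 0.1, 0.6]
opening: 0.0916
grasp_force: 0.0
```

Run:
```python
from trayfit import *
s,a,d,P,u,v=wrist();cv2.imwrite("pics/w4.png",a)
P2,_,_=pts("top",ctrl.snapshot("top")[1])
p0=[.5637,-.0621,.161]
for Q,n in((P,"wrist"),(P2,"top")):
    p,r=trayfit(Q[loc(Q,ST)[:,1]>.046],p0);print(n,len(r),p.round(4),"in stand",loc(p[None,:2],ST).round(4),round(p[2]-ST[2],4))
    t=Q[(Q[:,2]>.07)&(Q[:,2]<.08)];L=loc(t,ST);L=L[(abs(L[:,0])<.05)&(L[:,1]>.1)&(L[:,1]<.16)];print("tab",len(L),np.percentile(L,[2,98],axis=0).round(4).tolist())
print(np.round(s["eef_pos"],4))
```

```text
wrist 351 [ 0.5651 -0.06    0.1637] in stand [[0.0017 0.0269]] 0.0027
tab 329 [[-0.0222, 0.121], [0.0256, 0.1317]]
top 17 [ 0.5634 -0.0705  0.1036] in stand [[-0.0017  0.0168]] -0.0574Traceback (most recent call last):
  File "<stdin>", line 7, in <module>
    return _quantile_unchecked(
        a, q, axis, out, overwrite_input, method, keepdims, weights)
    return _ureduce(a,
                    func=_quantile_ureduce_func,
    ...<5 lines>...
                    overwrite_input=overwrite_input,
                    method=method)
    r = func(a, **kwargs)
    result = _quantile(arr,
                       quantiles=q,
    ...<2 lines>...
                       out=out,
                       weights=wgt)
    slices_having_nans = np.isnan(arr[-1, ...])
                                  ~~~^^^^^^^^^
IndexError: index -1 is out of bounds for axis 0 with size 0
```

>>> play_rows([
  {"dx":-0.173,"dy":-0.458,"dz":0,"rx":0,"ry":0,"rz":-1},
  {"dx":-0.173,"dy":-0.458,"dz":0,"rx":0,"ry":0,"rz":-1},
  {"dx":-0.173,"dy":-0.458,"dz":0,"rx":0,"ry":0,"rz":-1},
  {"dx":-0.173,"dy":-0.458,"dz":0,"rx":0,"ry":0,"rz":-1},
  {"dx":-0.173,"dy":-0.458,"dz":0,"rx":0,"ry":0,"rz":-1},
  {"dx":-0.173,"dy":-0.458,"dz":0,"rx":0,"ry":0,"rz":-1},
  {"dx":-0.173,"dy":-0.458,"dz":0,"rx":0,"ry":0,"rz":-1},
  {"dx":-0.173,"dy":-0.458,"dz":0,"rx":0,"ry":0,"rz":-1},
  {"dx":-0.173,"dy":-0.458,"dz":0,"rx":0,"ry":0,"rz":-1},
  {"dx":-0.173,"dy":-0.458,"dz":0,"rx":0,"ry":0,"rz":-1},
  {"dx":-0.173,"dy":-0.458,"dz":0,"rx":0,"ry":0,"rz":-1},
  {"dx":-0.173,"dy":-0.458,"dz":0,"rx":0,"ry":0,"rz":-1},
  {"dx":-0.173,"dy":-0.458,"dz":-0.04,"rx":0,"ry":0,"rz":-1},
  {"dx":-0.173,"dy":-0.458,"dz":-0.04,"rx":0,"ry":0,"rz":-1},
  {"dx":-0.173,"dy":-0.458,"dz":-0.04,"rx":0,"ry":0,"rz":-1},
])

```text
time_s: 9.35
eef_pos: [0.4619, -0.1899, 0.2799]
tcp_rot: [0.997, 0.082, -0.001, -0.0]
contact_force: [0.0, 0.1, 0.8]
opening: 0.0914
grasp_force: 0.0
```

Run:
```python
from trayfit import *
s,a,d,P,u,v=wrist();cv2.imwrite("pics/w5.png",a)
L=loc(P,ST);k=(L[:,0]<-.09)&(L[:,0]>-.16)&(np.abs(L[:,1]+.085)<.02)&(P[:,2]>.14)&(P[:,2]<.2)
Q=np.c_[L[k],P[k,2]];print(k.sum(),Q.min(0).round(4),Q.max(0).round(4),np.median(Q,0).round(4),"hi",Q[Q[:,2]>Q[:,2].max()-.003].mean(0))
print(np.round(s["eef_pos"],4),loc(np.array([s["eef_pos"]]),ST),np.degrees(Rot.from_quat(s["tcp_rot"]).as_matrix()[:,1]@[1,0,0]),s["q"])
```

```text
885 [-0.1481 -0.0929  0.1735] [-0.0901 -0.0794  0.183 ] [-0.1179 -0.0859  0.1798] hi [-0.11717357 -0.08588621  0.18080815]
[ 0.4619 -0.1899  0.2799] [[-0.1209049  -0.08478251]] 9.40173339608446 [ 0.59129201  0.21752396 -0.37168739  1.76498032  0.08491097  1.1775557
 -1.21117386]
```

View pics/w5.png

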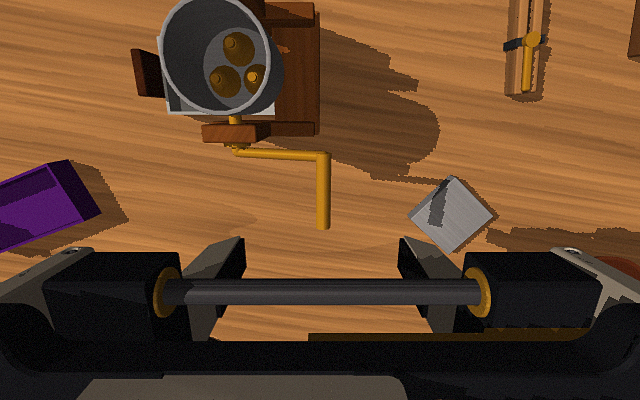

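>>> play_rows([
  {"dx":0,"dy":0,"dz":-0.08,"rx":0,"ry":0,"rz":0},
  {"dx":0,"dy":0,"dz":-0.15,"rx":0,"ry":0,"rz":0},
  {"dx":0,"dy":0,"dz":-0.21,"rx":0,"ry":0,"rz":0},
  {"dx":0,"dy":0,"dz":-0.252,"rx":0,"ry":0,"rz":0},
  {"dx":0,"dy":0,"dz":-0.252,"rx":0,"ry":0,"rz":0},
  {"dx":0,"dy":0,"dz":-0.252,"rx":0,"ry":0,"rz":0},
])

```text
time_s: 9.9
eef_pos: [0.4628, -0.19, 0.155]
tcp_rot: [0.997, 0.082, -0.001, -0.0]
contact_force: [0.3, -0.6, 0.1]
opening: 0.0918
grasp_force: 0.0
```

>>> play_rows([
  {"dx":0,"dy":0,"dz":0,"rx":0,"ry":0,"rz":0},
  {"dx":0,"dy":0,"dz":0,"rx":0,"ry":0,"rz":0},
  {"dx":0,"dy":0,"dz":0,"rx":0,"ry":0,"rz":0},
  {"dx":0,"dy":0,"dz":0,"rx":0,"ry":0,"rz":0},
  {"dx":0,"dy":0,"dz":0,"rx":0,"ry":0,"rz":0},
  {"dx":0,"dy":0,"dz":0,"rx":0,"ry":0,"rz":0},
  {"dx":0,"dy":0,"dz":0,"rx":0,"ry":0,"rz":0},
  {"dx":0,"dy":0,"dz":0,"rx":0,"ry":0,"rz":0},
  {"dx":0,"dy":0,"dz":0,"rx":0,"ry":0,"rz":0},
  {"dx":0,"dy":0,"dz":0,"rx":0,"ry":0,"rz":0},
], fingers=-1)

```text
time_s: 10.73
eef_pos: [0.4629, -0.19, 0.1547]
tcp_rot: [0.997, 0.081, -0.0, -0.0]
contact_force: [0.7, -0.6, 0.7]
opening: 0.0297
grasp_force: 0.0
```

Run:
```python
import numpy as np
for q in np.r_[np.arange(0.1,1.41,.1),np.arange(1.45,2.51,.07),2.5]:
    t=q-1.25;a=.09*(np.sin(t)+np.sin(1.25));z=.09*(np.cos(t)-np.cos(1.25))
    print(round(q,2),np.round(np.array([-.1603*a,.9871*a,z])/.5,3))
```

```text
0.1 [-0.001  0.006  0.017]
0.2 [-0.002  0.014  0.033]
0.3 [-0.004  0.024  0.048]
0.4 [-0.006  0.035  0.062]
0.5 [-0.008  0.048  0.075]
0.6 [-0.01   0.061  0.087]
0.7 [-0.012  0.076  0.097]
0.8 [-0.015  0.091  0.105]
0.9 [-0.017  0.108  0.112]
1.0 [-0.02   0.125  0.118]
1.1 [-0.023  0.142  0.121]
1.2 [-0.026  0.16   0.123]
1.3 [-0.029  0.177  0.123]
1.4 [-0.032  0.195  0.121]
1.45 [-0.033  0.204  0.12 ]
1.52 [-0.035  0.216  0.117]
1.59 [-0.037  0.228  0.113]
1.66 [-0.039  0.239  0.108]
1.73 [-0.041  0.251  0.103]
1.8 [-0.042  0.261  0.097]
1.87 [-0.044  0.272  0.09 ]
1.94 [-0.046  0.282  0.082]
2.01 [-0.047  0.291  0.074]
2.08 [-0.049  0.3    0.065]
2.15 [-0.05   0.308  0.055]
2.22 [-0.051  0.315  0.045]
2.29 [-0.052  0.322  0.034]
2.36 [-0.053  0.328  0.023]
2.43 [-0.054  0.333  0.012]
2.5 [-0.055  0.337 -0.   ]
2.5 [-0.055  0.337  0.   ]
```

Fingers were still closing, so I'll give them more time.

>>> play_rows([
  {"dx":0,"dy":0,"dz":0,"rx":0,"ry":0,"rz":0},
  {"dx":0,"dy":0,"dz":0,"rx":0,"ry":0,"rz":0},
  {"dx":0,"dy":0,"dz":0,"rx":0,"ry":0,"rz":0},
  {"dx":0,"dy":0,"dz":0,"rx":0,"ry":0,"rz":0},
])

```text
time_s: 11.07
eef_pos: [0.463, -0.1909, 0.1548]
tcp_rot: [0.997, 0.081, 0.0, 0.0]
contact_force: [1.3, -4.3, -0.9]
opening: 0.013
grasp_force: 30.0
```

>>> play_rows([
  {"dx":-0.001,"dy":0.006,"dz":0.017,"rx":0,"ry":0,"rz":0},
  {"dx":-0.002,"dy":0.014,"dz":0.033,"rx":0,"ry":0,"rz":0},
  {"dx":-0.004,"dy":0.024,"dz":0.048,"rx":0,"ry":0,"rz":0},
  {"dx":-0.006,"dy":0.035,"dz":0.062,"rx":0,"ry":0,"rz":0},
  {"dx":-0.008,"dy":0.048,"dz":0.075,"rx":0,"ry":0,"rz":0},
])

```text
time_s: 11.48
eef_pos: [0.4596, -0.1689, 0.1933]
tcp_rot: [0.997, 0.08, 0.001, 0.002]
contact_force: [1.4, -12.2, 2.7]
opening: 0.0133
grasp_force: 30.0
```

>>> play_rows([
  {"dx":-0.002,"dy":0.013,"dz":0.012,"rx":0,"ry":0,"rz":0},
  {"dx":-0.004,"dy":0.028,"dz":0.022,"rx":0,"ry":0,"rz":0},
  {"dx":-0.007,"dy":0.043,"dz":0.03,"rx":0,"ry":0,"rz":0},
  {"dx":-0.009,"dy":0.06,"dz":0.037,"rx":0,"ry":0,"rz":0},
  {"dx":-0.012,"dy":0.077,"dz":0.043,"rx":0,"ry":0,"rz":0},
  {"dx":-0.015,"dy":0.094,"dz":0.046,"rx":0,"ry":0,"rz":0},
  {"dx":-0.018,"dy":0.112,"dz":0.048,"rx":0,"ry":0,"rz":0},
  {"dx":-0.021,"dy":0.129,"dz":0.048,"rx":0,"ry":0,"rz":0},
  {"dx":-0.024,"dy":0.147,"dz":0.046,"rx":0,"ry":0,"rz":0},
  {"dx":-0.025,"dy":0.156,"dz":0.045,"rx":0,"ry":0,"rz":0},
])

```text
time_s: 12.32
eef_pos: [0.4473, -0.0884, 0.2158]
tcp_rot: [0.997, 0.081, 0.001, 0.001]
contact_force: [3.3, -6.7, -0.1]
opening: 0.0129
grasp_force: 30.0
```

>>> play_rows([
  {"dx":-0.002,"dy":0.012,"dz":-0.003,"rx":0,"ry":0,"rz":0},
  {"dx":-0.004,"dy":0.024,"dz":-0.007,"rx":0,"ry":0,"rz":0},
  {"dx":-0.006,"dy":0.035,"dz":-0.012,"rx":0,"ry":0,"rz":0},
  {"dx":-0.008,"dy":0.047,"dz":-0.017,"rx":0,"ry":0,"rz":0},
  {"dx":-0.009,"dy":0.057,"dz":-0.023,"rx":0,"ry":0,"rz":0},
  {"dx":-0.011,"dy":0.068,"dz":-0.03,"rx":0,"ry":0,"rz":0},
  {"dx":-0.013,"dy":0.078,"dz":-0.038,"rx":0,"ry":0,"rz":0},
  {"dx":-0.014,"dy":0.087,"dz":-0.046,"rx":0,"ry":0,"rz":0},
  {"dx":-0.016,"dy":0.096,"dz":-0.055,"rx":0,"ry":0,"rz":0},
  {"dx":-0.017,"dy":0.104,"dz":-0.065,"rx":0,"ry":0,"rz":0},
  {"dx":-0.018,"dy":0.111,"dz":-0.075,"rx":0,"ry":0,"rz":0},
  {"dx":-0.019,"dy":0.118,"dz":-0.086,"rx":0,"ry":0,"rz":0},
  {"dx":-0.02,"dy":0.124,"dz":-0.097,"rx":0,"ry":0,"rz":0},
  {"dx":-0.021,"dy":0.129,"dz":-0.108,"rx":0,"ry":0,"rz":0},
  {"dx":-0.022,"dy":0.132,"dz":-0.117,"rx":0,"ry":0,"rz":0},
  {"dx":-0.022,"dy":0.132,"dz":-0.117,"rx":0,"ry":0,"rz":0},
  {"dx":-0.022,"dy":0.132,"dz":-0.117,"rx":0,"ry":0,"rz":0},
  {"dx":-0.022,"dy":0.132,"dz":-0.117,"rx":0,"ry":0,"rz":0},
  {"dx":-0.022,"dy":0.132,"dz":-0.117,"rx":0,"ry":0,"rz":0},
])

```text
time_s: 13.9
eef_pos: [0.4371, -0.0226, 0.1567]
tcp_rot: [0.997, 0.081, 0.002, 0.0]
contact_force: [5.2, -4.1, -2.7]
opening: 0.0128
grasp_force: 30.0
```

Run:
```python
from trayfit import *
a,d=ctrl.snapshot("side");t,dt=ctrl.snapshot("top")
c=np.hstack([cv2.resize(a[150:290,260:400],(400,400),interpolation=cv2.INTER_CUBIC),cv2.resize(t[150:270,280:400],(400,400),interpolation=cv2.INTER_CUBIC)])
cv2.imwrite("pics/s6.png",c)
for cam,dd in(("side",d),("top",dt)):
  for n in("bell_a","pot"):
    for o in ctrl.outline_of(cam,n):
      P,_,_=pts(cam,dd,o["mask"])
      if len(P)>5: print(cam,n,round(o["score"],2),[int(x) for x in o["bbox"]],loc(np.median(P,0)[None],ST).round(3),np.median(P[:,2]).round(3))
```

```text
side bell_a 0.59 [303, 242, 307, 246] [[-0.017  0.097]] 0.027
side pot 0.84 [302, 170, 353, 209] [[0.01  0.026]] 0.181
side pot 0.6 [290, 168, 359, 250] [[0.005 0.019]] 0.072
side pot 0.39 [375, 170, 387, 181] [[-0.004 -0.341]] 0.019
top bell_a 0.72 [303, 167, 358, 227] [[-0.006 -0.011]] 0.165
top bell_a 0.48 [283, 207, 296, 214] [[-0.01   0.098]] 0.029
top bell_a 0.38 [289, 196, 302, 207] [[0.018 0.082]] 0.025
top bell_a 0.24 [297, 75, 331, 157] [[ 0.222 -0.033]] 0.024
top pot 0.61 [301, 176, 348, 215] [[-0.003 -0.001]] 0.175
```

View pics/s6.png

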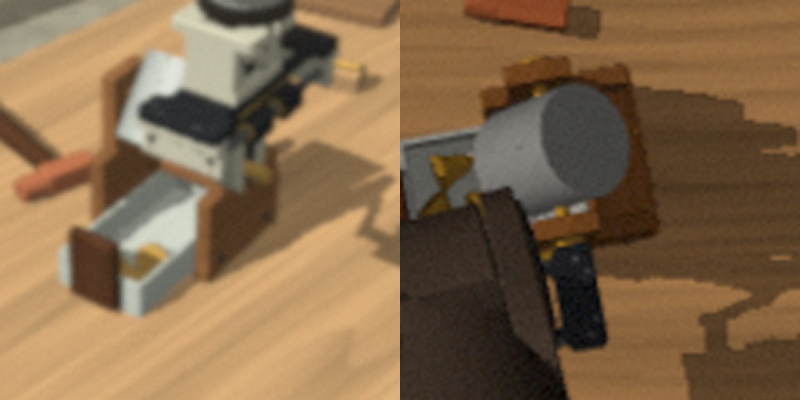

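Run:
```python
from trayfit import *
s,a,d,P,u,v=wrist();cv2.imwrite("pics/w7.png",a)
I=np.full(d.shape+(3,),np.nan);I[v,u]=P
for o in ctrl.outline_of("wrist","bell_a"):
    q=I[o["mask"]&(d>0)]
    if len(q)>5: print(round(o["score"],2),[int(x) for x in o["bbox"]],len(q),loc(np.median(q,0)[None],ST).round(3),np.percentile(q[:,2],[5,95]).round(3))
```

```text
0.98 [335, 75, 373, 106] 921 [[-0.015  0.057]] [0.01  0.034]
0.91 [313, 29, 348, 70] 991 [[0.019 0.081]] [0.012 0.034]
0.89 [292, 63, 323, 111] 898 [[-0.017  0.094]] [0.009 0.034]
```

View pics/w7.png

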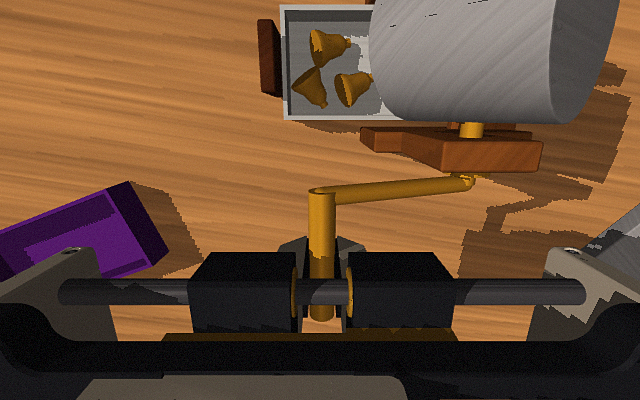

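All three bells are lying in the tray at (325,45), (310,87) and (352,88), so I'll swing the pot back.

>>> play_rows([
  {"dx":0.002,"dy":-0.008,"dz":0.02,"rx":0,"ry":0,"rz":0},
  {"dx":0.003,"dy":-0.014,"dz":0.031,"rx":0,"ry":0,"rz":0},
  {"dx":0.005,"dy":-0.028,"dz":0.052,"rx":0,"ry":0,"rz":0},
  {"dx":0.008,"dy":-0.045,"dz":0.071,"rx":0,"ry":0,"rz":0},
  {"dx":0.011,"dy":-0.064,"dz":0.087,"rx":0,"ry":0,"rz":0},
  {"dx":0.014,"dy":-0.085,"dz":0.1,"rx":0,"ry":0,"rz":0},
  {"dx":0.018,"dy":-0.108,"dz":0.11,"rx":0,"ry":0,"rz":0},
  {"dx":0.022,"dy":-0.132,"dz":0.117,"rx":0,"ry":0,"rz":0},
  {"dx":0.026,"dy":-0.159,"dz":0.12,"rx":0,"ry":0,"rz":0},
  {"dx":0.029,"dy":-0.176,"dz":0.12,"rx":0,"ry":0,"rz":0},
  {"dx":0.032,"dy":-0.194,"dz":0.118,"rx":0,"ry":0,"rz":0},
  {"dx":0.035,"dy":-0.211,"dz":0.115,"rx":0,"ry":0,"rz":0},
  {"dx":0.038,"dy":-0.228,"dz":0.109,"rx":0,"ry":0,"rz":0},
  {"dx":0.04,"dy":-0.245,"dz":0.102,"rx":0,"ry":0,"rz":0},
  {"dx":0.043,"dy":-0.26,"dz":0.094,"rx":0,"ry":0,"rz":0},
  {"dx":0.045,"dy":-0.275,"dz":0.084,"rx":0,"ry":0,"rz":0},
  {"dx":0.047,"dy":-0.288,"dz":0.072,"rx":0,"ry":0,"rz":0},
  {"dx":0.049,"dy":-0.301,"dz":0.059,"rx":0,"ry":0,"rz":0},
  {"dx":0.051,"dy":-0.312,"dz":0.045,"rx":0,"ry":0,"rz":0},
  {"dx":0.053,"dy":-0.322,"dz":0.03,"rx":0,"ry":0,"rz":0},
])

```text
time_s: 15.97
eef_pos: [0.4616, -0.1835, 0.1703]
tcp_rot: [0.997, 0.081, -0.0, -0.0]
contact_force: [-1.3, 4.5, 4.2]
opening: 0.0128
grasp_force: 30.0
```

>>> play_rows([
  {"dx":0.001,"dy":-0.008,"dz":-0.016,"rx":0,"ry":0,"rz":0},
  {"dx":0.002,"dy":-0.014,"dz":-0.033,"rx":0,"ry":0,"rz":0},
  {"dx":0.002,"dy":-0.015,"dz":-0.037,"rx":0,"ry":0,"rz":0},
  {"dx":0.002,"dy":-0.015,"dz":-0.039,"rx":0,"ry":0,"rz":0},
  {"dx":0.002,"dy":-0.015,"dz":-0.039,"rx":0,"ry":0,"rz":0},
])

```text
time_s: 16.38
eef_pos: [0.4627, -0.1911, 0.152]
tcp_rot: [0.997, 0.081, -0.0, 0.0]
contact_force: [-4.4, 3.2, 11.0]
opening: 0.0132
grasp_force: 30.0
```

>>> play_rows([
  {"dx":0,"dy":0,"dz":0.002,"rx":0,"ry":0,"rz":0},
  {"dx":0,"dy":0,"dz":0.002,"rx":0,"ry":0,"rz":0},
  {"dx":0,"dy":0,"dz":0.002,"rx":0,"ry":0,"rz":0},
  {"dx":0,"dy":0,"dz":0.002,"rx":0,"ry":0,"rz":0},
  {"dx":0,"dy":0,"dz":0.002,"rx":0,"ry":0,"rz":0},
  {"dx":0,"dy":0,"dz":0.002,"rx":0,"ry":0,"rz":0},
  {"dx":0,"dy":0,"dz":0.002,"rx":0,"ry":0,"rz":0},
  {"dx":0,"dy":0,"dz":0.05,"rx":0,"ry":0,"rz":0},
  {"dx":0,"dy":0,"dz":0.12,"rx":0,"ry":0,"rz":0},
  {"dx":0,"dy":0,"dz":0.19,"rx":0,"ry":0,"rz":0},
  {"dx":0,"dy":0,"dz":0.25,"rx":0,"ry":0,"rz":0},
  {"dx":0,"dy":0,"dz":0.25,"rx":0,"ry":0,"rz":0},
], fingers=1)

```text
time_s: 17.38
eef_pos: [0.4658, -0.1911, 0.2827]
tcp_rot: [0.997, 0.081, 0.004, 0.002]
contact_force: [0.5, -0.3, -0.1]
opening: 0.0885
grasp_force: 0.0
```

Run:
```python
from trayfit import *
s,a,d,P,u,v=wrist();cv2.imwrite("pics/w8.png",a)
L=loc(P,ST);k=(L[:,0]<-.09)&(L[:,0]>-.16)&(np.abs(L[:,1]+.085)<.02)&(P[:,2]>.14)&(P[:,2]<.2)
Q=np.c_[L[k],P[k,2]];print("bar (upright: y -.0859 top .1808)",k.sum(),Q[Q[:,2]>Q[:,2].max()-.003].mean(0).round(4))
k=(P[:,2]>.07)&(P[:,2]<.08)&(abs(L[:,0])<.05)&(L[:,1]>.1)&(L[:,1]<.17);print("tab",k.sum(),np.percentile(L[k],[2,98],axis=0).round(4).tolist() if k.sum() else 0)
I=np.full(d.shape+(3,),np.nan);I[v,u]=P
for o in ctrl.outline_of("wrist","bell_a"):
    q=I[o["mask"]&(d>0)]
    if len(q)>5: print(round(o["score"],2),[int(x) for x in o["bbox"]],loc(np.median(q,0)[None],ST).round(3),np.percentile(q[:,2],[5,95]).round(3))
print(s["contact_force"],s["opening"],s["eef_pos"])
```

```text
bar (upright: y -.0859 top .1808) 849 [-0.1179 -0.0858  0.1806]
tab 572 [[-0.0224, 0.1191], [0.0245, 0.1307]]
[ 0.5075048  -0.31360721 -0.12058453] 0.08854526141570632 [ 0.46579395 -0.19108419  0.28267518]
```

View pics/w8.png

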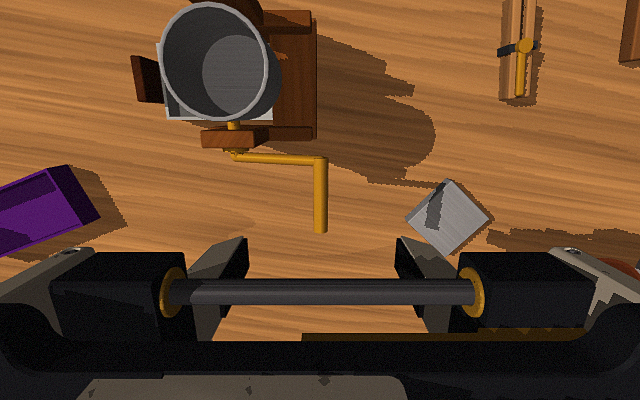

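The pot at (218,62) is empty and upright, with its bar back at the starting spot. The tray tab at (147,78) is still home and the tool is clear, so I'm handing in.

```bash
python3 -c "
from plant import ctrl
print(ctrl.sign_off())"
```

```text
the job is handed in; nothing more can be done
None
```

The job is handed in: the tray is home against the back stop, all three bells were seen lying in it after the tip, and the pot is back upright; no verdict came back at hand-in.

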